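# Chock the rocking shaker

### The job

The little rocking shaker is switched off and has to be blocked so that its platform cannot rock. Take the steel wedge, lay it flat on the worktop and push it, thin end first and square on, under the middle of the platform's front lip until the platform is lifted right back against its stop and the wedge is jammed tight; then let go of it. Feel for it: a firm push of 15 to 20 N is right and more than that is too much; do not lift or lean on the platform with the gripper, and leave the glassware where it is.

Things in the scene. Friction and masses are not known exactly. Their poses are not given: they have to be found in the camera images.
- wedge_heel (a point): Plain solid steel wedge, 145 mm long, 30 mm wide, 0.36 kg, flat. Heel: block 60 mm long, 30 wide, 24 high, to be gripped across its width; ahead of it the top slopes down over 85 mm to a 2.5 mm thin end (1 in 4); centre of mass 21 mm ahead of the point. Point: centre of the heel block, 12 mm above the underside. x points to the thin end, whose edge is 115 mm ahead; the heel's back is 30 mm behind; z up.
- rocker: Rocking shaker, a fixed low machine: white base, 18 mm high feet, control box with knob on its right (-y), and a see-saw aluminium platform 180 mm wide, rim at most 75 mm high. Origin: on the worktop midway under the platform's axle; x to the machine's back, y along the axle, z up. Between the feet the way under the lip and base is free for the wedge.
- rocker_lip_foot (a point): Point on the worktop right below the middle of the platform's front lip (128.5 mm in front of the shaker's origin; same axes, x = way to push). The lip is a rolled edge, 6 mm thick, straight along y. Its underside is 5 to 18 mm up at the start and 10 to 20 mm up at the stop: the axle's height is not known, so how far the wedge goes in (about 30 to 75 mm) must be felt.
- rocker_platform (a joint): Platform tilt (rad): 0 = front lip fully down, 0.04 = lip fully up, against its stop; a stiff axle keeps it where it is left. Lifting it with the wedge takes a push of only about 2 to 9 N (the wedge's drag included); at the stop the push climbs by about 3 to 5 N per mm of travel, and the wedge then stays jammed by friction.
- flask_mid (a point): Bystander: conical glass flask, 66 mm diameter, 94 mm high, standing; point half-way up.
- vial_a_mid (a point): Bystander: small glass vial with black cap, 26 mm diameter, 63 mm high, standing on the left of the shaker; point half-way up.
- vial_b_mid (a point): Bystander: small glass vial with black cap, 26 mm diameter, 64 mm high, standing on the right of the shaker, in front of its control box; point half-way up.
Mind the look-alikes: they are no part of the job. There is more than one size of the part that bears wedge_heel; the job needs the largest.

How it is judged:
At the end, for the whole second after the job is handed in: The platform is at its stop (tilt over 0.036 of 0.04 rad); the wedge lies flat (within 0.1 rad) and still on the worktop, thin end under the lip, within 30 mm of the lip's middle and 0.25 rad of square to it, and is pressed against the lip with more than 3.5 N (value of joint rocker_platform above 0.036 rad and contact force between wedge and rocker_platform above 3.5 N and y of wedge_heel in the frame of rocker between -0.03 and 0.03 m and x of wedge_heel in the frame of rocker between -0.23 and -0.15 m and angle between the x axis of wedge_heel and the x axis of rocker, either way round below 0.25 rad and angle between wedge_heel's own z axis and vertical below 0.1 rad and height (world z) of wedge_heel below 0.018 m and linear speed of wedge below 0.01 m/s); the robot touches nothing.
It fails at once if the wedge is forced in: it presses on the lip with more than 26 N (contact force between wedge and rocker_platform above 26 N).
It fails at once if the gripper or arm lifts or leans on the platform (more than 6 N) (contact force between any of the fingers, the arm and rocker_platform above 6 N).
It fails at once if the flask is knocked away or over (distance of flask_mid from where it was at the start of the episode above 0.03 m or angle between flask_mid's own z axis and vertical above 0.5 rad).
It fails at once if a vial is knocked away or over (distance of any of vial_a_mid, vial_b_mid from where it was at the start of the episode above 0.03 m or angle between any of vial_a_mid, vial_b_mid's own z axis and vertical above 0.5 rad).
It also fails if it takes over 51 s, if anything falls off the work surface, if the arm or the gripper's body presses on something with over 40 N, if the wrist force passes 120 N, or if a joint passes its speed limit or range.

### The arm

A 6-joint arm with a two-finger parallel gripper is mounted at the origin on a cart in front of the work surface, level with it; the furniture and walls round the work are solid. World frame = base frame: x ahead of the robot, y to its left, z up, the work surface at z = 0. Lengths are in m, angles in rad, forces in N, time in s.
With the tool pointing down it reaches from about 0.325 to 0.85 m from the base axis. Payload 15.5 kg.
Tool frame: the origin (TCP) lies midway between the tips of the shut fingers; the grasp point (between the pads) lies 19 mm behind it (hold_point_z is the distance from the TCP to the grasp point, in m); z points along the fingers, y is the direction in which the jaws open and shut (so a half turn about z gives the same grasp; the last joint's range is limited). The gripper opens to 91 mm and grips with 3 to 60 N. Pads are 32 mm wide; open, the fingers measure 118 mm over their backs; the gripper's body (76 mm by 178 mm) begins 60 mm behind the grasp point.
Start: joints at [-1.323, 0.494, 1.345, -0, 1.302, -0.096], TCP at [0.211, -0.588, 0.214] pointing down, gripper open.
Joint ranges: [-2.91, 2.91], [-0.82, 2.16], [0.22, 2.67], [-1.22, 4.37], [0.12, 2.79], [-3.08, 3.08]. Speed limits (rad/s): [1.89, 1.89, 2.57, 3.01, 3.01, 3.01].

### API

Orientations are given as a rotation vector (axis times angle).
In Python, from station import read_state, get_image, close_job, hold_point_z gives the robot as it stands. The module is installed in compiled form; this text tells all that it offers.
- The arm moves only by the tool move_arm, never from a script. Its argument "increments" is a list of rows, each an object of numbers: "jaw": the opening in per cent of the stroke, from 0 (shut) to 100 (fully open); "x", "y", "z": the shift along the world's x, y, z in units of 25 mm (1.0 is 25 mm); "yaw": the turn about the world's z in units of 5 degrees (1.0 is 5 degrees). A call has 1 to 5 rows; each row is the pose to reach, as a shift and turn from the pose measured when the call began; what a row does not reach only later rows make up. A row lasts 1/12 s, in which the tool goes at most 41.7 mm and 7.16 degrees, less where a joint would pass 70% of its speed; a pose out of reach is approached as far as the arm can. A call with a gripper value outside its range is refused whole. The fingers move at their own pace and stop on an object; "newtons" is the grip in N (left out, the last holds). Time passes only in rows, so rows that repeat a pose let the fingers close. It gives the time, the measured TCP pose, the force and the opening at its end, in the units of the state.
- read_state(): the state, without advancing time (a new reading comes with each control period).
- get_image(name): name is "side" or "top" or "wrist"; returns a dict with "image" (400x640x3 uint8, red, green, blue), "intrinsics" (3x3 intrinsics, pixels), "R" (3x3) and "t" (3): a world point X has camera coordinates R X + t. Camera axes: x right, y down, z forward; pixel columns grow to the right and rows downward; lengths in m; the calibration is good to about 2 mm. A picture is of the moment at which its call begins. There is no depth.
- close_job(): hands the job in, once; it reports no verdict.
The state is a dict: "clock": time; "qpos": joint angles; "dq": joint speeds; "effort": joint torques, N m; "ee_pos": TCP position; "tcp_rot": TCP orientation; "ft_force": force on the tool from outside, world axes, zero at the start; "moment": the same for the moment, N m; "finger_gap": opening from 0.0 (shut) to 1.0 (fully open).
Only numpy, scipy, OpenCV 4.12 (cv2) and the standard library are available. Lean on these libraries where they do the work, as an engineer would, in place of code of your own. Each camera call takes 0.05 s, during which the arm holds its last target. There are 200 camera calls.

## Working session

There is one attempt and no reset: what is moved stays moved. The work goes in short steps, Python scripts to look and compute and a tool call to move; the robot and the scene stay as the last step left them, time stands still between calls to the robot, and variables do not carry over. Pictures are saved under pics/ and viewed, about 8 in all and at most 12, crops included, and the job is handed in when it is done.

Besides the shell and the picture viewer there is one more tool, called by a JSON object that holds its "fn" and its "kwargs", one argument or row to a line. move_arm: Moves the arm, as the interface text tells. Its arguments: {"type":"object","properties":{"increments":{"type":"array","items":{"type":"object","properties":{"jaw":{"type":"number"},"x":{"type":"number"},"y":{"type":"number"},"z":{"type":"number"},"yaw":{"type":"number"}}}},"newtons":{"type":"number"}},"required":["increments"]}

```bash
mkdir -p pics
cat > h.py <<'E'
import numpy as np, cv2, pickle
from station import *
def grab(n,tag):
    d=get_image(n); pickle.dump(d,open(f'pics/{tag}.pkl','wb')); cv2.imwrite(f'pics/{tag}.png',d['image'][:,:,::-1]); return d
def load(tag): return pickle.load(open(f'pics/{tag}.pkl','rb'))
def crop(tag,u0,v0,w,h,s,out):
    im=load(tag)['image'][v0:v0+h,u0:u0+w,::-1]; cv2.imwrite(f'pics/{out}.png',cv2.resize(im,None,fx=s,fy=s,interpolation=cv2.INTER_CUBIC))
def onplane(d,u,v,z):
    K,R,t=[np.array(d[k]) for k in('intrinsics','R','t')]
    r=R.T@np.linalg.solve(K,[u,v,1.]); c=-R.T@t
    return c+r*(z-c[2])/r[2]
def proj(d,X):
    K,R,t=[np.array(d[k]) for k in('intrinsics','R','t')]
    p=K@(R@np.array(X)+t); return p[:2]/p[2]
E
python3 - <<'E'
from h import *
a=grab('top','top0');b=grab('side','side0')
s=read_state();print(s,hold_point_z)
for d in(a,b):
  print(-np.array(d['R']).T@np.array(d['t']))
cv2.imwrite('pics/both.png',cv2.resize(np.vstack([a['image'],b['image']])[:,:,::-1],None,fx=.75,fy=.75))
E
```

```text
{'clock': 0.1, 'qpos': array([-1.32246969e+00,  4.94128044e-01,  1.34604516e+00,  1.55709619e-05,
        1.30249829e+00, -9.54701854e-02]), 'dq': array([-0.00128524, -0.00118175, -0.00216915, -0.00160646, -0.00027959,
       -0.00094497]), 'effort': array([ 2.05088712e-03, -8.80237985e+01, -3.82547557e+01,  7.10041565e-02,
        4.81718418e-02, -1.74745696e-05]), 'ee_pos': array([ 0.21060946, -0.58809668,  0.21340167]), 'tcp_rot': array([-3.09423142e+00, -5.37188524e-01,  1.05844133e-04]), 'ft_force': array([0.60829087, 0.14709761, 0.19939332]), 'moment': array([-0.03037328,  0.04174504,  0.05691654]), 'finger_gap': 0.9974149363474107} 0.0188
[ 0.24684947 -0.02780178  1.38091868]
[-0.46058834 -0.6983896   0.57927509]
```

View pics/top0.png

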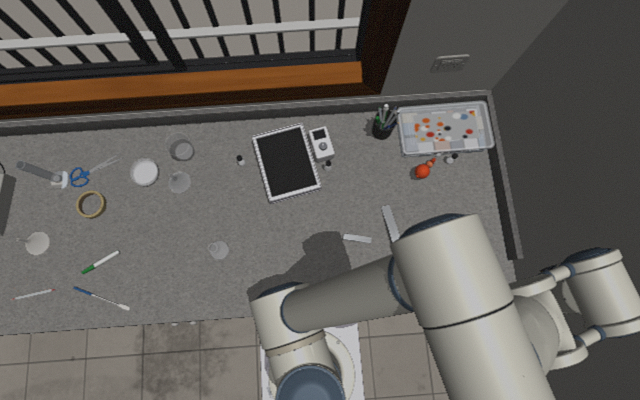

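View pics/side0.png

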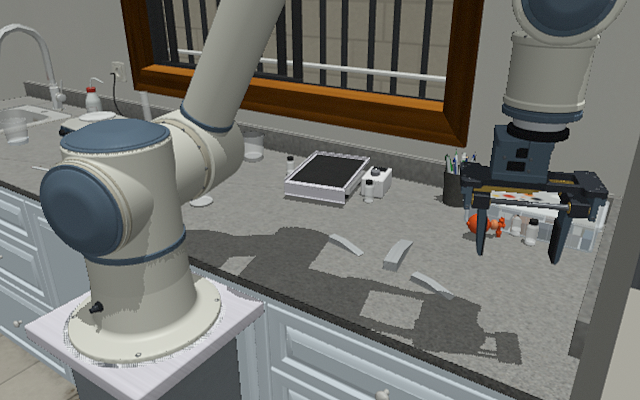

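The top view shows the shaker at about (287,162), tilted a little in the image, with vials at (240,160) and (327,165). There are three wedge candidates in the side view: (347,244), (398,254) and (430,285). The middle one looks longest and thickest, so I'll enlarge it.

Run:
```python
from h import *
crop('side0',310,225,160,80,5,'a');crop('top0',225,110,190,150,4,'c2')
```

```text
(no output)
```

View pics/a.png

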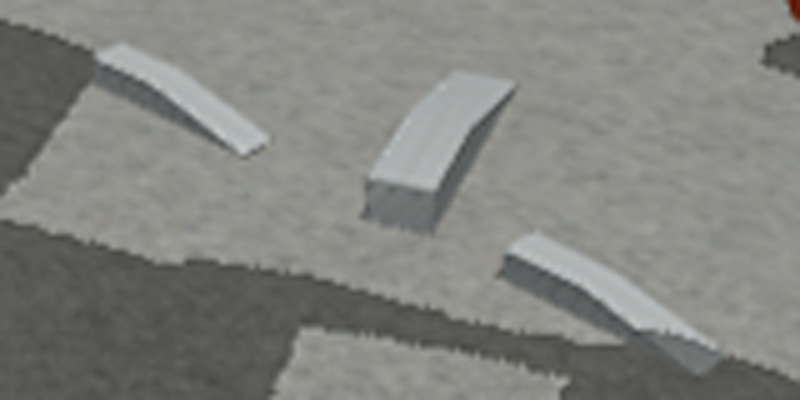

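View pics/c2.png

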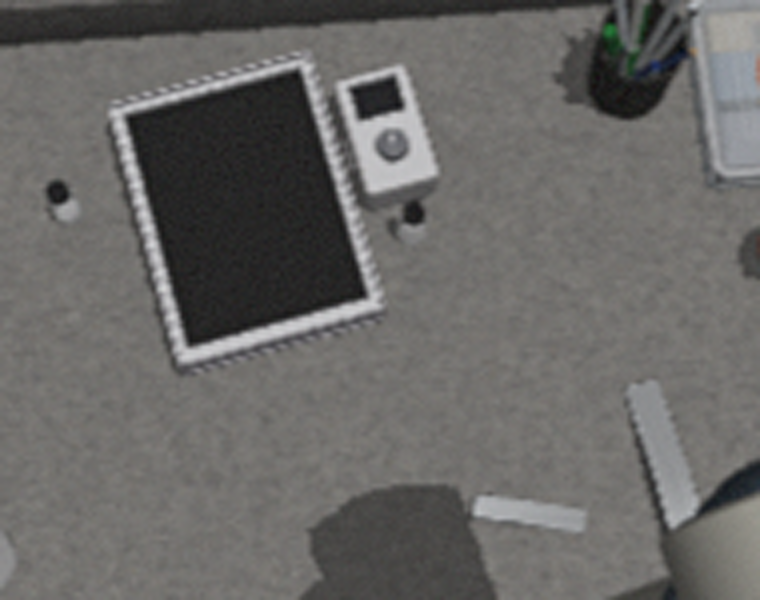

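Run:
```python
from h import *
np.set_printoptions(precision=4,suppress=True)
t=load('top0');s=load('side0')
print('wedge side')
P={}
for n,u,v,z in[('bl',382.6,268.4,0),('br',396.6,271.6,0),('tl',384,261.4,.024),('tr',397,263,.024),('thl',402,239.4,.0025),('thr',413,241.6,.0025)]:
  P[n]=onplane(s,u,v,z);print(n,P[n])
for a,b in[('bl','br'),('tl','tr'),('thl','thr'),('bl','thl'),('br','thr')]:print(a,b,np.linalg.norm((P[a]-P[b])[:2]),np.degrees(np.arctan2(*(P[b]-P[a])[1::-1])))
print('wedge top thin');th=[onplane(t,225+x/4,110+y/4,.0025) for x,y in((629,388),(658,381))];print(th)
e=[onplane(t,225+x/4,110+y/4,.02) for x,y in((670,528),(697,500))];print(e)
for z in(.02,.04,.06,.075):
  C=[onplane(t,225+x/4,110+y/4,z)[:2] for x,y in((180,362),(382,310),(305,57),(110,106))]
  d=lambda a,b:(np.linalg.norm(C[a]-C[b]).round(4),np.degrees(np.arctan2(*(C[b]-C[a])[::-1])).round(2))
  print(z,C,d(0,1),d(3,2),d(0,3),d(1,2))
```

```text
wedge side
bl [ 0.3818 -0.2993  0.    ]
br [ 0.3867 -0.3303  0.    ]
tl [ 0.3734 -0.3057  0.024 ]
tr [ 0.3826 -0.3316  0.024 ]
thl [ 0.5195 -0.2808  0.0025]
thr [ 0.5238 -0.3073  0.0025]
bl br 0.0313361840824846 -80.92733293426431
tl tr 0.027547351793341706 -70.43975757269918
thl thr 0.026826989873491067 -80.65469368392442
bl thl 0.13891427748932528 7.648288543976477
br thr 0.13900302250662488 9.508122697213516
wedge top thin
[array([ 0.517 , -0.2824,  0.0025]), array([ 0.5213, -0.3081,  0.0025])]
[array([ 0.3919, -0.3001,  0.02  ]), array([ 0.4137, -0.3255,  0.02  ])]
0.02 [array([0.5638, 0.1032]), array([ 0.5974, -0.0735]), array([ 0.837, -0.022]), array([0.8026, 0.1548])] (np.float64(0.1798), np.float64(-79.23)) (np.float64(0.1801), np.float64(-78.99)) (np.float64(0.2443), np.float64(12.21)) (np.float64(0.2451), np.float64(12.13))
0.04 [array([0.5592, 0.1012]), array([ 0.5923, -0.0728]), array([ 0.8284, -0.0221]), array([0.7945, 0.1522])] (np.float64(0.1772), np.float64(-79.23)) (np.float64(0.1775), np.float64(-78.99)) (np.float64(0.2407), np.float64(12.21)) (np.float64(0.2415), np.float64(12.13))
0.06 [array([0.5545, 0.0993]), array([ 0.5871, -0.0721]), array([ 0.8197, -0.0222]), array([0.7863, 0.1495])] (np.float64(0.1745), np.float64(-79.23)) (np.float64(0.1748), np.float64(-78.99)) (np.float64(0.2371), np.float64(12.21)) (np.float64(0.2379), np.float64(12.13))
0.075 [array([0.551 , 0.0979]), array([ 0.5833, -0.0716]), array([ 0.8132, -0.0222]), array([0.7802, 0.1475])] (np.float64(0.1725), np.float64(-79.23)) (np.float64(0.1729), np.float64(-78.99)) (np.float64(0.2345), np.float64(12.21)) (np.float64(0.2352), np.float64(12.13))
```

The large middle wedge is the one: its length is about 140 mm by measurement and its heel is clearly wider and higher. The other two are narrower and shorter. I'm moving above it for a wrist check.

{"fn": "move_arm", "kwargs": {
  "increments": [
    {"x": 0.8, "y": 1.1, "yaw": -0.5, "jaw": 100},
    {"x": 1.6, "y": 2.3, "yaw": -1},
    {"x": 2.4, "y": 3.4, "yaw": -1.5},
    {"x": 3.2, "y": 4.5, "z": -0.5, "yaw": -2},
    {"x": 4.0, "y": 5.7, "z": -1, "yaw": -2.1}
  ],
  "newtons": 50
}}

```text
$.increments[0]: bad value
```

{"fn": "move_arm", "kwargs": {
  "increments": [
    {"x": 0.8, "y": 1.1, "z": -0.2},
    {"x": 1.6, "y": 2.3, "z": -0.5},
    {"x": 2.4, "y": 3.4, "z": -1},
    {"x": 3.2, "y": 4.5, "z": -1.3},
    {"x": 3.8, "y": 5.3, "z": -1.6}
  ]
}}

```text
$.increments[0]: bad value
```

{"fn": "move_arm", "kwargs": {
  "increments": [
    {"x": 0.8, "y": 1.1, "z": 0, "yaw": -0.5, "jaw": 100},
    {"x": 1.6, "y": 2.3, "z": 0, "yaw": -1, "jaw": 100},
    {"x": 2.4, "y": 3.4, "z": 0, "yaw": -1.5, "jaw": 100},
    {"x": 3.2, "y": 4.5, "z": -0.5, "yaw": -2, "jaw": 100},
    {"x": 4.0, "y": 5.7, "z": -1, "yaw": -2.1, "jaw": 100}
  ],
  "newtons": 50
}}

```text
clock: 0.52
ee_pos: [0.3114, -0.4448, 0.1885]
tcp_rot: [3.132, 0.247, 0.001]
ft_force: [0.3, -0.7, -0.1]
finger_gap: 0.998
```

{"fn": "move_arm", "kwargs": {
  "increments": [
    {"x": 0.8, "y": 1.2, "z": -0.2, "yaw": 0, "jaw": 100},
    {"x": 1.6, "y": 2.4, "z": -0.5, "yaw": 0, "jaw": 100},
    {"x": 2.4, "y": 3.5, "z": -1, "yaw": 0, "jaw": 100},
    {"x": 3.2, "y": 4.6, "z": -1.3, "yaw": 0, "jaw": 100},
    {"x": 3.5, "y": 5.2, "z": -1.6, "yaw": 0, "jaw": 100}
  ]
}}

```text
clock: 0.93
ee_pos: [0.4003, -0.3119, 0.1478]
tcp_rot: [-3.131, -0.249, -0.001]
ft_force: [0.3, 1.6, -0.4]
finger_gap: 0.999
```

Run:
```python
from h import *
grab('wrist','w1');grab('top','top1');print(read_state()['ee_pos'])
crop('w1',0,0,640,400,1.25,'w1b')
```

```text
[ 0.39925881 -0.31172808  0.14725273]
```

View pics/w1b.png

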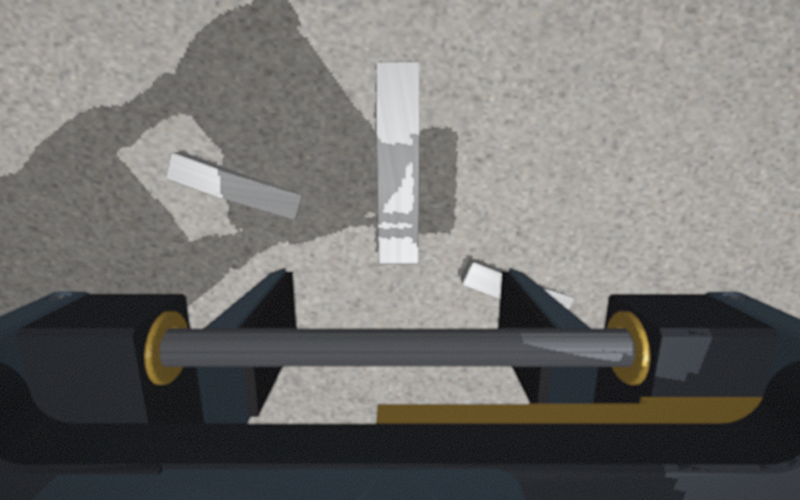

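Run:
```python
from h import *
np.set_printoptions(precision=4,suppress=True)
w=load('w1');f=lambda x,y,z:onplane(w,x/1.25,y/1.25,z)
L={k:f(*v) for k,v in dict(thl=(377,63,.0025),thr=(419,63,.0025),hl=(379,263,.024),hr=(418,263,.024),o1=(463,275,0),o2=(472,260,.016),o3=(572,306,0),k1=(165,178,0),k2=(298,218,0)).items()}
for k in L:print(k,L[k])
th=(L['thl']+L['thr'])/2;h=(L['hl']+L['hr'])/2
d=th-h;print('len',np.linalg.norm(d[:2]),np.degrees(np.arctan2(d[1],d[0])))
s=read_state()['ee_pos'];print(proj(w,s)*1.25)
a=np.radians(9);R=np.array([[np.cos(a),np.sin(a)],[-np.sin(a),np.cos(a)]])
for k in L:print(k,R@(L[k][:2]-s[:2]))
```

```text
thl [ 0.5216 -0.2785  0.0025]
thr [ 0.5263 -0.3082  0.0025]
hl [ 0.3804 -0.3017  0.024 ]
hr [ 0.385  -0.3308  0.024 ]
o1 [ 0.3736 -0.3715  0.    ]
o2 [ 0.3916 -0.3724  0.016 ]
o3 [ 0.3611 -0.4672  0.    ]
k1 [ 0.4148 -0.1281  0.    ]
k2 [ 0.3997 -0.2328  0.    ]
len 0.14311664830794288 9.231624569311009
[394.8913 307.0622]
thl [0.126  0.0137]
thr [ 0.126  -0.0164]
hl [-0.0171  0.0128]
hr [-0.0171 -0.0166]
o1 [-0.0347 -0.055 ]
o2 [-0.017  -0.0588]
o3 [-0.062  -0.1476]
k1 [0.0441 0.179 ]
k2 [0.0127 0.0778]
```

{"fn": "move_arm", "kwargs": {
  "increments": [
    {"x": 0, "y": -0.06, "z": -1, "yaw": 0, "jaw": 60},
    {"x": 0, "y": -0.06, "z": -2, "yaw": 0, "jaw": 60},
    {"x": 0, "y": -0.06, "z": -3, "yaw": 0, "jaw": 60},
    {"x": 0, "y": -0.06, "z": -3.8, "yaw": 0, "jaw": 60},
    {"x": 0, "y": -0.06, "z": -4, "yaw": 0, "jaw": 60}
  ]
}}

```text
clock: 1.45
ee_pos: [0.398, -0.3127, 0.0448]
tcp_rot: [-3.127, -0.25, 0.005]
ft_force: [-1.3, 0.6, -0.2]
finger_gap: 0.665
```

{"fn": "move_arm", "kwargs": {
  "increments": [
    {"x": 0.05, "y": 0, "z": -0.8, "yaw": 0, "jaw": 60},
    {"x": 0.05, "y": 0, "z": -1.4, "yaw": 0, "jaw": 60},
    {"x": 0.05, "y": 0, "z": -1.5, "yaw": 0, "jaw": 60},
    {"x": 0.05, "y": 0, "z": -1.5, "yaw": 0, "jaw": 25},
    {"x": 0.05, "y": 0, "z": -1.5, "yaw": 0, "jaw": 25}
  ]
}}

```text
clock: 1.87
ee_pos: [0.3995, -0.3133, 0.0082]
tcp_rot: [-3.127, -0.25, 0.005]
ft_force: [1.0, -0.2, -0.0]
finger_gap: 0.484
```

{"fn": "move_arm", "kwargs": {
  "increments": [
    {"x": 0, "y": 0, "z": 0, "yaw": 0, "jaw": 25},
    {"x": 0, "y": 0, "z": 0, "yaw": 0, "jaw": 20},
    {"x": 0, "y": 0, "z": 0, "yaw": 0, "jaw": 20},
    {"x": 0, "y": 0, "z": 0, "yaw": 0, "jaw": 20},
    {"x": 0, "y": 0, "z": 0, "yaw": 0, "jaw": 20}
  ]
}}

```text
clock: 2.28
ee_pos: [0.3999, -0.3138, 0.0094]
tcp_rot: [-3.129, -0.25, 0.003]
ft_force: [-1.1, 0.4, 10.6]
finger_gap: 0.325
```

{"fn": "move_arm", "kwargs": {
  "increments": [
    {"x": 0, "y": 0, "z": 0.1, "yaw": 0, "jaw": 10},
    {"x": 0, "y": 0, "z": 0.8, "yaw": 0, "jaw": 10},
    {"x": 0, "y": 0, "z": 1.6, "yaw": 0, "jaw": 10},
    {"x": 0, "y": 0.5, "z": 2.4, "yaw": 0.2, "jaw": 10},
    {"x": 0, "y": 1.4, "z": 2.8, "yaw": 0.5, "jaw": 10}
  ]
}}

```text
clock: 2.7
ee_pos: [0.401, -0.2807, 0.0817]
tcp_rot: [3.125, 0.317, 0.001]
ft_force: [1.1, -0.3, -3.1]
finger_gap: 0.322
```

{"fn": "move_arm", "kwargs": {
  "increments": [
    {"x": 0, "y": 1.2, "z": 0.3, "yaw": 0, "jaw": 10},
    {"x": 0, "y": 2.4, "z": 0.6, "yaw": 0, "jaw": 10},
    {"x": 0, "y": 3.6, "z": 0.6, "yaw": 0, "jaw": 10},
    {"x": 0, "y": 4.8, "z": 0.6, "yaw": 0, "jaw": 10},
    {"x": 0, "y": 6, "z": 0.6, "yaw": 0, "jaw": 10}
  ]
}}

```text
clock: 3.12
ee_pos: [0.4007, -0.1294, 0.0973]
tcp_rot: [3.125, 0.317, 0.002]
ft_force: [-0.7, 0.6, -2.9]
finger_gap: 0.327
```

{"fn": "move_arm", "kwargs": {
  "increments": [
    {"x": 0, "y": 1.2, "z": 0, "yaw": 0, "jaw": 10},
    {"x": 0, "y": 2.4, "z": 0, "yaw": 0, "jaw": 10},
    {"x": 0, "y": 3.6, "z": 0, "yaw": 0, "jaw": 10},
    {"x": 0, "y": 4.3, "z": 0, "yaw": 0, "jaw": 10},
    {"x": 0, "y": 4.3, "z": 0, "yaw": 0, "jaw": 10}
  ]
}}

```text
clock: 3.53
ee_pos: [0.4, -0.0192, 0.0978]
tcp_rot: [3.125, 0.321, 0.002]
ft_force: [0.3, -0.3, -3.3]
finger_gap: 0.325
```

Run:
```python
from h import *
grab('wrist','w2');grab('top','top2');grab('side','side2');s=read_state();print(s['ee_pos'],s['tcp_rot'])
crop('w2',0,0,640,400,1.25,'w2b')
```

```text
[ 0.40093117 -0.02209698  0.09765785] [3.1243373  0.31773259 0.00312635]
```

View pics/w2b.png

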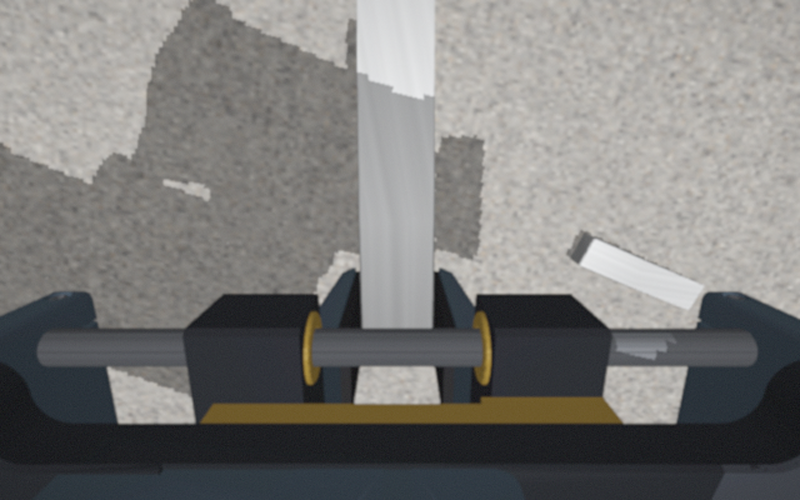

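Run:
```python
from h import *
t=load('top0')
for p in((219,250),(180,182),(182,150),(145,172)):print(p,onplane(t,*p,0))
crop('top2',205,110,190,150,4,'t2')
```

```text
(219, 250) [0.40905574 0.28537282 0.        ]
(180, 182) [0.65810127 0.41883171 0.        ]
(182, 150) [0.77727565 0.41243078 0.        ]
(145, 172) [0.70392206 0.54308089 0.        ]
```

View pics/t2.png

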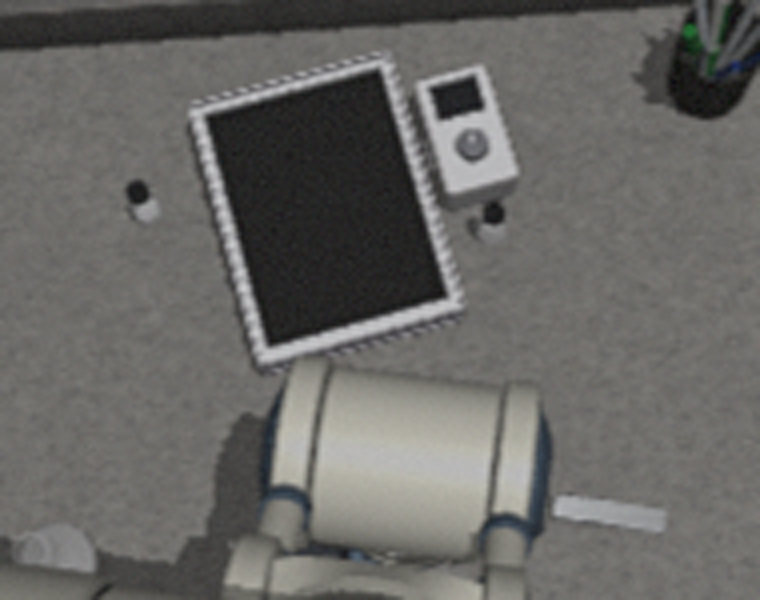

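The wedge is held straight and the platform, vials and flask are undisturbed. The flask is at about (0.41, 0.285), clear of the path. The TCP is on the push line (lip middle about (0.578, 0.0145), heading about 11.7°), so I'm lowering it.

{"fn": "move_arm", "kwargs": {
  "increments": [
    {"x": 0, "y": 0, "z": -1, "yaw": 0, "jaw": 10},
    {"x": 0, "y": 0, "z": -2, "yaw": 0, "jaw": 10},
    {"x": 0, "y": 0, "z": -2.9, "yaw": 0, "jaw": 10},
    {"x": 0, "y": 0, "z": -3.3, "yaw": 0, "jaw": 10},
    {"x": 0, "y": 0, "z": -3.4, "yaw": 0, "jaw": 10}
  ]
}}

```text
clock: 4.1
ee_pos: [0.4003, -0.0229, 0.0112]
tcp_rot: [3.125, 0.316, -0.001]
ft_force: [0.2, -0.3, -2.0]
finger_gap: 0.325
```

{"fn": "move_arm", "kwargs": {
  "increments": [
    {"x": 0, "y": 0, "z": -0.08, "yaw": 0.05, "jaw": 10},
    {"x": 0, "y": 0, "z": -0.08, "yaw": 0.05, "jaw": 10}
  ]
}}

```text
clock: 4.27
ee_pos: [0.4005, -0.0235, 0.0095]
tcp_rot: [3.125, 0.322, -0.0]
ft_force: [0.8, 0.8, -3.4]
finger_gap: 0.323
```

{"fn": "move_arm", "kwargs": {
  "increments": [
    {"x": 0, "y": 0, "z": -0.06, "yaw": 0, "jaw": 10},
    {"x": 0, "y": 0, "z": -0.06, "yaw": 0, "jaw": 10},
    {"x": 0, "y": 0, "z": -0.06, "yaw": 0, "jaw": 10}
  ]
}}

```text
clock: 4.52
ee_pos: [0.4009, -0.0239, 0.009]
tcp_rot: [3.124, 0.321, 0.002]
ft_force: [-2.1, 1.4, 10.8]
finger_gap: 0.325
```

{"fn": "move_arm", "kwargs": {
  "increments": [
    {"x": 0.3, "y": 0.06, "z": 0.02, "yaw": 0, "jaw": 10},
    {"x": 0.6, "y": 0.13, "z": 0.02, "yaw": 0, "jaw": 10},
    {"x": 0.9, "y": 0.19, "z": 0.02, "yaw": 0, "jaw": 10},
    {"x": 1.2, "y": 0.25, "z": 0.02, "yaw": 0, "jaw": 10},
    {"x": 1.5, "y": 0.31, "z": 0.02, "yaw": 0, "jaw": 10}
  ]
}}

```text
clock: 4.93
ee_pos: [0.4396, -0.016, 0.0095]
tcp_rot: [3.124, 0.321, 0.003]
ft_force: [-0.2, -0.6, -4.1]
finger_gap: 0.325
```

{"fn": "move_arm", "kwargs": {
  "increments": [
    {"x": 0.2, "y": 0.05, "z": 0, "yaw": 0, "jaw": 10},
    {"x": 0.4, "y": 0.1, "z": 0, "yaw": 0, "jaw": 10},
    {"x": 0.6, "y": 0.14, "z": 0, "yaw": 0, "jaw": 10},
    {"x": 0.8, "y": 0.18, "z": 0, "yaw": 0, "jaw": 10},
    {"x": 1.0, "y": 0.22, "z": 0, "yaw": 0, "jaw": 10}
  ]
}}

```text
clock: 5.35
ee_pos: [0.4649, -0.0104, 0.0095]
tcp_rot: [3.124, 0.321, 0.002]
ft_force: [0.2, 0.3, -3.6]
finger_gap: 0.324
```

Run:
```python
from h import *
grab('side','side3');s=read_state();print(s['ee_pos'],s['ft_force'])
crop('side3',260,120,160,110,5,'s3')
```

```text
[ 0.46615905 -0.01039104  0.00957079] [ 1.63361423  0.80820554 -3.04832993]
```

View pics/s3.png

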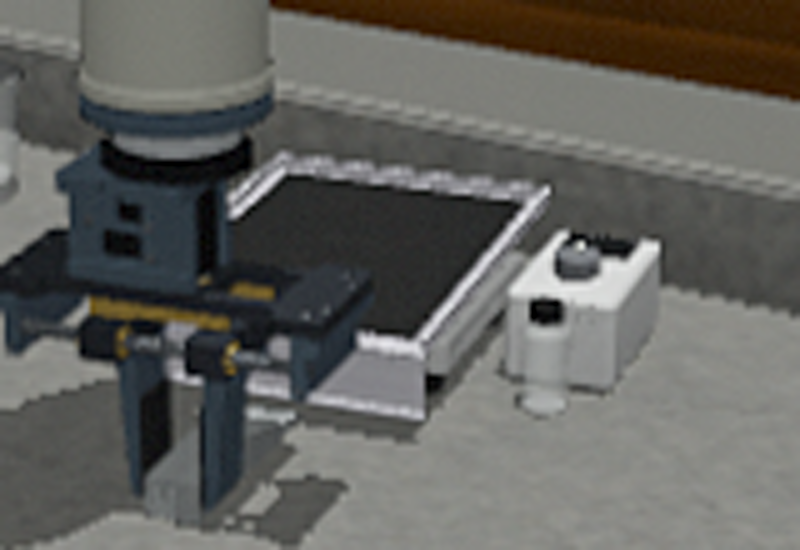

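{"fn": "move_arm", "kwargs": {
  "increments": [
    {"x": 0.08, "y": 0.02, "z": 0, "yaw": 0, "jaw": 10},
    {"x": 0.16, "y": 0.04, "z": 0, "yaw": 0, "jaw": 10},
    {"x": 0.24, "y": 0.055, "z": 0, "yaw": 0, "jaw": 10},
    {"x": 0.32, "y": 0.07, "z": 0, "yaw": 0, "jaw": 10},
    {"x": 0.4, "y": 0.085, "z": 0, "yaw": 0, "jaw": 10}
  ]
}}

```text
clock: 5.82
ee_pos: [0.4762, -0.0083, 0.0096]
tcp_rot: [3.124, 0.321, 0.004]
ft_force: [-0.0, 0.5, -4.0]
finger_gap: 0.326
```

Run:
```python
from h import *
s=load('side3');t=load('top0')
for z in(.008,.014,.02):print(z,onplane(s,345,203,z))
print(read_state()['ft_force'])
```

```text
0.008 [ 0.61433325 -0.06489382  0.008     ]
0.014 [ 0.60304354 -0.07154731  0.014     ]
0.02 [ 0.59175383 -0.0782008   0.02      ]
[-0.01312105  0.53368521 -4.01017646]
```

{"fn": "move_arm", "kwargs": {
  "increments": [
    {"x": 0.05, "y": 0.01, "z": 0, "yaw": 0, "jaw": 10},
    {"x": 0.09, "y": 0.02, "z": 0, "yaw": 0, "jaw": 10},
    {"x": 0.13, "y": 0.03, "z": 0, "yaw": 0, "jaw": 10},
    {"x": 0.17, "y": 0.04, "z": 0, "yaw": 0, "jaw": 10},
    {"x": 0.2, "y": 0.045, "z": 0, "yaw": 0, "jaw": 10}
  ]
}}

```text
clock: 6.23
ee_pos: [0.4813, -0.0071, 0.0096]
tcp_rot: [3.124, 0.321, 0.004]
ft_force: [0.9, -0.6, -3.5]
finger_gap: 0.322
```

{"fn": "move_arm", "kwargs": {
  "increments": [
    {"x": 0.04, "y": 0.01, "z": 0, "yaw": 0, "jaw": 10},
    {"x": 0.08, "y": 0.02, "z": 0, "yaw": 0, "jaw": 10},
    {"x": 0.1, "y": 0.025, "z": 0, "yaw": 0, "jaw": 10},
    {"x": 0.13, "y": 0.03, "z": 0, "yaw": 0, "jaw": 10},
    {"x": 0.15, "y": 0.035, "z": 0, "yaw": 0, "jaw": 10}
  ]
}}

```text
clock: 6.65
ee_pos: [0.4851, -0.0062, 0.0096]
tcp_rot: [3.124, 0.321, 0.004]
ft_force: [1.0, -0.1, -3.3]
finger_gap: 0.327
```

{"fn": "move_arm", "kwargs": {
  "increments": [
    {"x": 0.04, "y": 0.01, "z": -0.01, "yaw": 0, "jaw": 10},
    {"x": 0.08, "y": 0.02, "z": -0.015, "yaw": 0, "jaw": 10},
    {"x": 0.1, "y": 0.025, "z": -0.015, "yaw": 0, "jaw": 10},
    {"x": 0.13, "y": 0.03, "z": -0.015, "yaw": 0, "jaw": 10},
    {"x": 0.15, "y": 0.035, "z": -0.015, "yaw": 0, "jaw": 10}
  ]
}}

```text
clock: 7.07
ee_pos: [0.4889, -0.0053, 0.0092]
tcp_rot: [3.124, 0.321, 0.004]
ft_force: [0.0, -0.3, -3.6]
finger_gap: 0.327
```

{"fn": "move_arm", "kwargs": {
  "increments": [
    {"x": 0.04, "y": 0.01, "z": 0, "yaw": 0, "jaw": 10},
    {"x": 0.08, "y": 0.02, "z": 0, "yaw": 0, "jaw": 10},
    {"x": 0.1, "y": 0.025, "z": 0, "yaw": 0, "jaw": 10},
    {"x": 0.13, "y": 0.03, "z": 0, "yaw": 0, "jaw": 10},
    {"x": 0.15, "y": 0.035, "z": 0, "yaw": 0, "jaw": 10}
  ]
}}

```text
clock: 7.48
ee_pos: [0.4928, -0.0044, 0.0092]
tcp_rot: [3.124, 0.321, 0.004]
ft_force: [-0.5, 0.2, -3.0]
finger_gap: 0.323
```

{"fn": "move_arm", "kwargs": {
  "increments": [
    {"x": 0.04, "y": 0.01, "z": -0.01, "yaw": 0, "jaw": 10},
    {"x": 0.08, "y": 0.02, "z": -0.01, "yaw": 0, "jaw": 10},
    {"x": 0.1, "y": 0.025, "z": -0.01, "yaw": 0, "jaw": 10},
    {"x": 0.13, "y": 0.03, "z": -0.01, "yaw": 0, "jaw": 10},
    {"x": 0.15, "y": 0.035, "z": -0.01, "yaw": 0, "jaw": 10}
  ]
}}

```text
clock: 7.9
ee_pos: [0.4964, -0.0035, 0.009]
tcp_rot: [3.124, 0.321, 0.004]
ft_force: [-2.4, -0.8, 2.6]
finger_gap: 0.324
```

{"fn": "move_arm", "kwargs": {
  "increments": [
    {"x": 0.04, "y": 0.01, "z": 0, "yaw": 0, "jaw": 10},
    {"x": 0.08, "y": 0.02, "z": 0, "yaw": 0, "jaw": 10},
    {"x": 0.1, "y": 0.025, "z": 0, "yaw": 0, "jaw": 10},
    {"x": 0.13, "y": 0.03, "z": 0, "yaw": 0, "jaw": 10},
    {"x": 0.15, "y": 0.035, "z": 0, "yaw": 0, "jaw": 10}
  ]
}}

```text
clock: 8.32
ee_pos: [0.5, -0.0026, 0.009]
tcp_rot: [3.124, 0.321, 0.003]
ft_force: [-3.7, -1.7, 4.0]
finger_gap: 0.327
```

{"fn": "move_arm", "kwargs": {
  "increments": [
    {"x": 0.04, "y": 0.01, "z": 0, "yaw": 0, "jaw": 10},
    {"x": 0.07, "y": 0.015, "z": 0, "yaw": 0, "jaw": 10},
    {"x": 0.09, "y": 0.02, "z": 0, "yaw": 0, "jaw": 10},
    {"x": 0.11, "y": 0.025, "z": 0, "yaw": 0, "jaw": 10},
    {"x": 0.12, "y": 0.025, "z": 0, "yaw": 0, "jaw": 10}
  ]
}}

```text
clock: 8.73
ee_pos: [0.503, -0.002, 0.009]
tcp_rot: [3.124, 0.321, 0.003]
ft_force: [-5.0, 0.1, 5.2]
finger_gap: 0.324
```

{"fn": "move_arm", "kwargs": {
  "increments": [
    {"x": 0.04, "y": 0.01, "z": 0, "yaw": 0, "jaw": 10},
    {"x": 0.07, "y": 0.015, "z": 0, "yaw": 0, "jaw": 10},
    {"x": 0.09, "y": 0.02, "z": 0, "yaw": 0, "jaw": 10},
    {"x": 0.11, "y": 0.025, "z": 0, "yaw": 0, "jaw": 10},
    {"x": 0.12, "y": 0.025, "z": 0, "yaw": 0, "jaw": 10}
  ]
}}

```text
clock: 9.15
ee_pos: [0.506, -0.0013, 0.009]
tcp_rot: [3.124, 0.321, 0.003]
ft_force: [-3.9, -0.4, 5.2]
finger_gap: 0.324
```

{"fn": "move_arm", "kwargs": {
  "increments": [
    {"x": 0.04, "y": 0.01, "z": 0, "yaw": 0, "jaw": 10},
    {"x": 0.07, "y": 0.015, "z": 0, "yaw": 0, "jaw": 10},
    {"x": 0.09, "y": 0.02, "z": 0, "yaw": 0, "jaw": 10},
    {"x": 0.11, "y": 0.025, "z": 0, "yaw": 0, "jaw": 10},
    {"x": 0.12, "y": 0.025, "z": 0, "yaw": 0, "jaw": 10}
  ]
}}

```text
clock: 9.57
ee_pos: [0.5091, -0.0007, 0.009]
tcp_rot: [3.124, 0.321, 0.003]
ft_force: [-4.2, -1.2, 5.1]
finger_gap: 0.326
```

{"fn": "move_arm", "kwargs": {
  "increments": [
    {"x": 0.04, "y": 0.01, "z": 0, "yaw": 0, "jaw": 10},
    {"x": 0.07, "y": 0.015, "z": 0, "yaw": 0, "jaw": 10},
    {"x": 0.08, "y": 0.02, "z": 0, "yaw": 0, "jaw": 10},
    {"x": 0.1, "y": 0.02, "z": 0, "yaw": 0, "jaw": 10},
    {"x": 0.1, "y": 0.02, "z": 0, "yaw": 0, "jaw": 10}
  ]
}}

```text
clock: 9.98
ee_pos: [0.5117, -0.0002, 0.009]
tcp_rot: [3.124, 0.321, 0.003]
ft_force: [-3.1, 0.1, 3.9]
finger_gap: 0.324
```

{"fn": "move_arm", "kwargs": {
  "increments": [
    {"x": 0.03, "y": 0.01, "z": 0, "yaw": 0, "jaw": 10},
    {"x": 0.06, "y": 0.015, "z": 0, "yaw": 0, "jaw": 10},
    {"x": 0.08, "y": 0.02, "z": 0, "yaw": 0, "jaw": 10},
    {"x": 0.1, "y": 0.02, "z": 0, "yaw": 0, "jaw": 10},
    {"x": 0.1, "y": 0.02, "z": 0, "yaw": 0, "jaw": 10}
  ]
}}

```text
clock: 10.4
ee_pos: [0.5143, 0.0004, 0.009]
tcp_rot: [3.124, 0.321, 0.003]
ft_force: [-2.5, -0.0, 4.6]
finger_gap: 0.324
```

{"fn": "move_arm", "kwargs": {
  "increments": [
    {"x": 0.03, "y": 0.01, "z": 0, "yaw": 0, "jaw": 10},
    {"x": 0.06, "y": 0.015, "z": 0, "yaw": 0, "jaw": 10},
    {"x": 0.08, "y": 0.02, "z": 0, "yaw": 0, "jaw": 10},
    {"x": 0.08, "y": 0.02, "z": 0, "yaw": 0, "jaw": 10}
  ]
}}

```text
clock: 10.73
ee_pos: [0.5164, 0.0009, 0.009]
tcp_rot: [3.124, 0.321, 0.004]
ft_force: [-3.1, 0.8, 3.3]
finger_gap: 0.327
```

{"fn": "move_arm", "kwargs": {
  "increments": [
    {"x": 0.03, "y": 0.01, "z": 0, "yaw": 0, "jaw": 10},
    {"x": 0.06, "y": 0.015, "z": 0, "yaw": 0, "jaw": 10},
    {"x": 0.08, "y": 0.02, "z": 0, "yaw": 0, "jaw": 10},
    {"x": 0.08, "y": 0.02, "z": 0, "yaw": 0, "jaw": 10}
  ]
}}

```text
clock: 11.07
ee_pos: [0.5172, 0.0013, 0.009]
tcp_rot: [3.124, 0.321, 0.0]
ft_force: [-10.1, -4.2, 11.0]
finger_gap: 0.323
```

Run:
```python
from h import *
grab('side','side4');s=read_state();print(s['ee_pos'],s['ft_force'],s['moment'])
a,b=[load(k)['image'][140:220,280:380,::-1] for k in('side3','side4')]
cv2.imwrite('pics/s4.png',cv2.resize(np.hstack([a,b]),None,fx=4,fy=4,interpolation=cv2.INTER_CUBIC))
```

```text
[0.51726813 0.00128205 0.00898297] [-9.80574174 -4.31885313 10.73613465] [-0.69423674  1.91912799 -0.08023374]
```

View pics/s4.png

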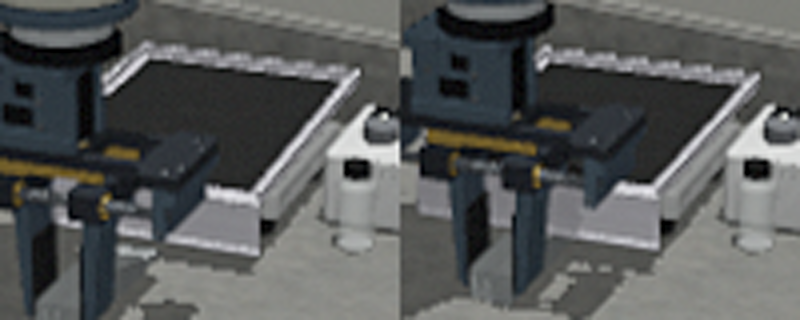

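The front lip corner has risen about 1.5 px (≈4–5 mm) and the push has climbed sharply, so this is the stop. I'm easing the wedge in further in small steps.

{"fn": "move_arm", "kwargs": {
  "increments": [
    {"x": 0.03, "y": 0.004, "z": 0.006, "yaw": 0, "jaw": 10},
    {"x": 0.06, "y": 0.008, "z": 0.006, "yaw": 0, "jaw": 10},
    {"x": 0.06, "y": 0.008, "z": 0.006, "yaw": 0, "jaw": 10}
  ]
}}

```text
clock: 11.37
ee_pos: [0.5174, 0.0014, 0.009]
tcp_rot: [3.124, 0.321, -0.004]
ft_force: [-10.8, -4.4, 8.2]
finger_gap: 0.325
```

{"fn": "move_arm", "kwargs": {
  "increments": [
    {"x": 0.06, "y": 0.01, "z": 0, "yaw": 0, "jaw": 10},
    {"x": 0.08, "y": 0.014, "z": 0, "yaw": 0, "jaw": 10},
    {"x": 0.1, "y": 0.018, "z": 0, "yaw": 0, "jaw": 10}
  ]
}}

```text
clock: 11.62
ee_pos: [0.5176, 0.0015, 0.009]
tcp_rot: [3.124, 0.322, -0.01]
ft_force: [-18.5, -7.8, 18.3]
finger_gap: 0.327
```

{"fn": "move_arm", "kwargs": {
  "increments": [
    {"x": 0.07, "y": 0.005, "z": 0.03, "yaw": 0, "jaw": 10},
    {"x": 0.08, "y": 0.005, "z": 0.03, "yaw": 0, "jaw": 10},
    {"x": 0.08, "y": 0.005, "z": 0.03, "yaw": 0, "jaw": 10}
  ]
}}

```text
clock: 11.87
ee_pos: [0.5176, 0.0016, 0.0091]
tcp_rot: [3.125, 0.322, -0.016]
ft_force: [-11.2, -4.5, -2.0]
finger_gap: 0.327
```

{"fn": "move_arm", "kwargs": {
  "increments": [
    {"x": 0.09, "y": 0.015, "z": 0.02, "yaw": 0, "jaw": 10},
    {"x": 0.12, "y": 0.02, "z": 0.02, "yaw": 0, "jaw": 10},
    {"x": 0.12, "y": 0.02, "z": 0.02, "yaw": 0, "jaw": 10}
  ]
}}

```text
clock: 12.12
ee_pos: [0.518, 0.0019, 0.009]
tcp_rot: [-3.125, -0.322, 0.024]
ft_force: [-15.2, -6.5, 3.1]
finger_gap: 0.324
```

{"fn": "move_arm", "kwargs": {
  "increments": [
    {"x": 0.1, "y": 0.012, "z": 0.02, "yaw": 0, "jaw": 10},
    {"x": 0.13, "y": 0.015, "z": 0.02, "yaw": 0, "jaw": 10},
    {"x": 0.13, "y": 0.015, "z": 0.02, "yaw": 0, "jaw": 10}
  ]
}}

```text
clock: 12.37
ee_pos: [0.5181, 0.002, 0.009]
tcp_rot: [-3.124, -0.322, 0.033]
ft_force: [-18.3, -8.1, 8.7]
finger_gap: 0.325
```

The push is 19.5 N along the wedge, in the 15–20 N band. Next I release.

{"fn": "move_arm", "kwargs": {
  "increments": [
    {"x": 0, "y": 0, "z": 0, "yaw": 0, "jaw": 33},
    {"x": 0, "y": 0, "z": 0, "yaw": 0, "jaw": 45},
    {"x": 0, "y": 0, "z": 0, "yaw": 0, "jaw": 60},
    {"x": 0, "y": 0, "z": 0, "yaw": 0, "jaw": 60},
    {"x": 0, "y": 0, "z": 0, "yaw": 0, "jaw": 60}
  ]
}}

```text
clock: 12.78
ee_pos: [0.5185, 0.002, 0.009]
tcp_rot: [-3.124, -0.322, 0.032]
ft_force: [0.4, 0.3, -0.1]
finger_gap: 0.58
```

{"fn": "move_arm", "kwargs": {
  "increments": [
    {"x": 0, "y": 0, "z": 0.4, "yaw": 0, "jaw": 60},
    {"x": 0, "y": 0, "z": 1, "yaw": 0, "jaw": 60},
    {"x": 0, "y": 0, "z": 2, "yaw": 0, "jaw": 60},
    {"x": -0.5, "y": -0.1, "z": 3, "yaw": 0, "jaw": 60},
    {"x": -1.5, "y": -0.3, "z": 4, "yaw": 0, "jaw": 60}
  ]
}}

```text
clock: 13.2
ee_pos: [0.4831, -0.0054, 0.1107]
tcp_rot: [-3.125, -0.323, 0.027]
ft_force: [-0.3, -0.4, 0.6]
finger_gap: 0.598
```

{"fn": "move_arm", "kwargs": {
  "increments": [
    {"x": -1, "y": -1, "z": 0.5, "yaw": 0, "jaw": 60},
    {"x": -1.5, "y": -2, "z": 1, "yaw": 0, "jaw": 60},
    {"x": -2, "y": -3.2, "z": 1, "yaw": 0, "jaw": 60},
    {"x": -2, "y": -4.4, "z": 1, "yaw": 0, "jaw": 60},
    {"x": -2, "y": -4.4, "z": 1, "yaw": 0, "jaw": 60}
  ]
}}

```text
clock: 13.62
ee_pos: [0.4335, -0.1195, 0.137]
tcp_rot: [3.123, 0.319, -0.023]
ft_force: [-0.1, 0.6, 0.1]
finger_gap: 0.601
```

Run:
```python
from h import *
grab('side','side5');grab('top','top5');s=read_state();print(s['ee_pos'],s['ft_force'])
a=load('side5')['image'][140:220,280:380,::-1];c=load('side3')['image'][140:220,280:380,::-1];b=load('top5')['image'][110:220,230:355,::-1]
r=lambda i,f:cv2.resize(i,None,fx=f,fy=f,interpolation=cv2.INTER_CUBIC)
A=np.vstack([r(c,3.5),r(a,3.5)]);B=r(b,3.5);B=np.vstack([B,np.zeros((A.shape[0]-B.shape[0],B.shape[1],3),np.uint8)])
cv2.imwrite('pics/f.png',np.hstack([A,B]));print(A.shape,B.shape)
```

```text
[ 0.43314029 -0.11629541  0.13639139] [ 0.77667193 -0.6429718  -0.93877577]
(560, 350, 3) (560, 438, 3)
```

View pics/f.png

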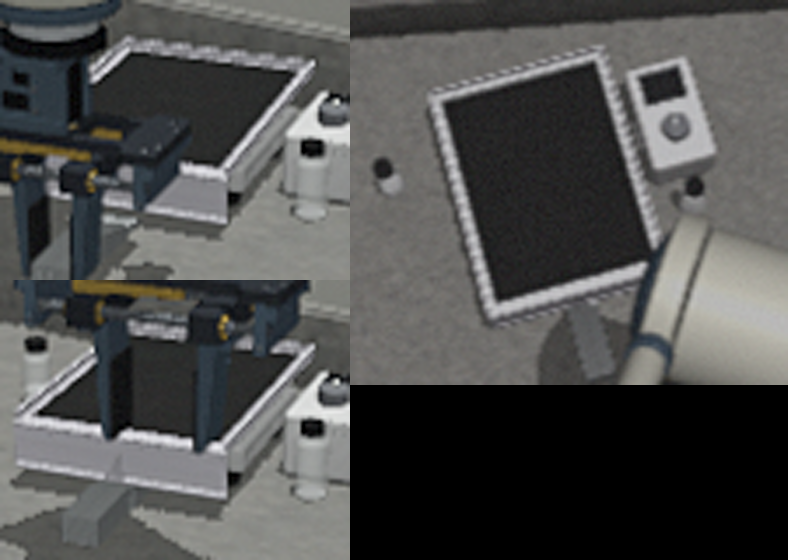

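The wedge lies flat, square and near the middle of the lip. The platform is raised, the vials are standing and the gripper is clear, so I'm handing in.

```bash
python3 -c "
from station import *
print(close_job())"
```

```text
the job is handed in; nothing more can be done
None
```

I blocked the platform with the largest wedge and handed the job in at about 14 s of the 51 s allowed. The station gives no verdict.

- **Push:** I gripped the wedge by its heel, laid it flat in front of the lip and slid it in along the shaker's axis. The thin end went roughly 60 mm under the lip. The push stayed around 3–5 N and then climbed steeply at the stop, and I let go at about 19.5 N.
- **At release:** the force on the gripper fell to zero and the arm backed away clear.
- **Last pictures:** the wedge lies flat, square and close to the middle of the lip. The front lip had risen about 4–5 mm, which fits the platform being at its stop. Both vials were standing where they were. The flask was outside the last crop, but the arm never came near it.
- **Not confirmed:** I could not measure the force left between wedge and lip after release, nor the exact tilt.
- **Possible overstatement:** the gripper was pressing the wedge down by about 9 N during the final push, so part of the 19.5 N was drag on the worktop. It pressed down by about 18 N during one earlier push of the same size.

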